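# Sweep the loose coupling parts into the blue bay

### The job

Clear the prosthetics bench: with the fingertips, sweep the three loose coupling parts (steel pyramid adapter, black tube clamp, red socket plate) along the bench into the blue-floored bay, each wholly inside behind its open front edge and lying flat on the floor. Only push them gently: do not grip, lift, tip or flick them, and do not press hard on them. Leave everything else on the bench where it is.

Things in the scene. Friction and masses are not known exactly. Their poses are not given: they have to be found in the camera images.
- blue_bay: Blue-floored three-sided catch bay fixed to the bench, left or right, yaw up to 0.2 rad. Aluminium walls 5 mm thick, 25 mm high at back and sides; front open, no sill; floor is the bench. Inner depth 125 mm (x), width 140 mm (y). Origin: centre of the inner floor. x runs from the open front (-62.5 mm) to the back wall (+62.5), y to the side walls (-70, +70). This is the goal bay.
- yellow_bay: Yellow-floored three-sided catch bay fixed to the bench, left or right, yaw up to 0.2 rad. Aluminium walls 5 mm thick, 25 mm high at back and sides; front open, no sill; floor is the bench. Inner depth 125 mm (x), width 140 mm (y). Origin: centre of the inner floor. x runs from the open front (-62.5 mm) to the back wall (+62.5), y to the side walls (-70, +70). The wrong bay: it is for worn parts.
- pyramid_adapter: steel pyramid adapter: a round disc 38 mm in diameter and 10 mm high with a narrower dark boss on top, 24 mm high in all, about 90 g; origin at the centre of its underside, z up. Lies flat on the bench and slides when pushed.
- tube_clamp: black round tube clamp: an open cup 40 mm in diameter, 22 mm high, 5 mm wall, about 70 g; origin at the centre of its underside, z up. Lies flat on the bench and slides when pushed.
- socket_plate: red square socket plate 40 x 40 mm (sides along its x and y; 28 mm from centre to corner), 12 mm thick, with a round boss on top to 18 mm, about 100 g; origin at the centre of its underside, z up. Lies flat on the bench and slides when pushed.
- pylon_stub: upright bare aluminium tube stub, 32 mm diameter, 90 mm tall; origin at the centre of its underside. Bystander, stands between the two bays.
- worn_connector: grey and copper worn connector, 34 mm diameter base 14 mm high with a thinner stem to 32 mm; origin at the centre of its underside. Bystander, stands in the yellow bay.
- adhesive: white bottle with a red cap, 56 mm diameter, 140 mm tall; origin at the centre of its underside. Bystander at the left.
- mug: blue mug, 80 mm diameter, 90 mm tall; origin at the centre of its underside. Bystander at the right.
- tape_roll: green roll of tape lying flat, 90 mm diameter, 25 mm high; origin at the centre of its underside. Bystander at the right.
- screwdriver: screwdriver with an orange handle lying on the bench, 200 mm long along its x axis. Bystander at the left.

How it is judged:
At the end, for the whole second after the job is handed in: all three coupling parts are in the blue bay, at rest (under 0.02 m/s), flat (tilt under 0.15 rad, underside under 5 mm above the bench), with their centres at least 16 mm (adapter) or 17 mm (clamp, plate) behind the line of its open front edge (x of pyramid_adapter in the frame of blue_bay between -0.0465 and 0.0625 m and y of pyramid_adapter in the frame of blue_bay between -0.07 and 0.07 m and height (world z) of each of pyramid_adapter, tube_clamp, socket_plate below 0.005 m and angle between each of pyramid_adapter, tube_clamp, socket_plate's own z axis and vertical below 0.15 rad and linear speed of each of pyramid_adapter, tube_clamp, socket_plate below 0.02 m/s and x of tube_clamp in the frame of blue_bay between -0.0455 and 0.0625 m and y of tube_clamp in the frame of blue_bay between -0.07 and 0.07 m and x of socket_plate in the frame of blue_bay between -0.0455 and 0.0625 m and y of socket_plate in the frame of blue_bay between -0.07 and 0.07 m); the robot touches nothing.
It fails at once if a coupling part is lifted off the bench (more than 10 mm) or tipped over (height (world z) of any of pyramid_adapter, tube_clamp, socket_plate above 0.01 m or angle between any of pyramid_adapter, tube_clamp, socket_plate's own z axis and vertical above 0.6 rad).
It fails at once if a coupling part is gripped or pressed hard: more than 18 N between the fingers and it (contact force between the fingers and pyramid_adapter above 18 N or contact force between the fingers and tube_clamp above 18 N or contact force between the fingers and socket_plate above 18 N).
It fails at once if a coupling part is flicked (faster than 0.6 m/s) (linear speed of any of pyramid_adapter, tube_clamp, socket_plate above 0.6 m/s).
It fails at once if something else on the bench is moved by more than 15 mm or tipped (distance of any of pylon_stub, worn_connector, adhesive, mug, tape_roll, screwdriver from where it was at the start of the episode above 0.015 m or angle between any of pylon_stub, worn_connector, adhesive, mug, tape_roll's own z axis and vertical above 0.3 rad).
It also fails if it takes over 72 s, if anything falls off the work surface, if the arm or the gripper's body presses on something with over 40 N, if the wrist force passes 120 N, or if a joint passes its speed limit or range.

### The arm

A 6-joint arm with a two-finger parallel gripper is mounted at the origin on the work surface. World frame = base frame: x ahead of the robot, y to its left, z up, the work surface at z = 0. Lengths are in m, angles in rad, forces in N, time in s.
With the tool pointing down it reaches from about 0.35 to 0.975 m from the base axis. Payload 4.9 kg.
Tool frame: the origin (TCP) lies on the centre line of the jaws, within the pads' length; the fingertips stand 11 mm ahead of it and the grasp point (between the pads) lies 8 mm behind it (manip.nose_length is the distance from the TCP to the fingertips, in m); x points along the fingers, y is the direction in which the jaws open and shut, and the axes are right-handed (so a half turn about x gives the same grasp; the last joint's range is limited). The gripper opens to 85 mm and grips with 20 to 120 N. Pads are 22 mm wide; open, the fingers measure 114 mm over their backs; the gripper's body (76 mm by 85 mm) begins 54 mm behind the grasp point. The pads swing forward as they close: fully open they stand 13 mm farther back than shut.
Start: joints at [1.078, 0.053, 1.613, -0, 1.476, -0.119], TCP at [0.228, 0.582, 0.242] pointing down, gripper open.
Joint ranges: [-3.01, 3.01], [-1.01, 2.22], [0.06, 2.58], [-1.02, 4.17], [0.09, 2.62], [-3.14, 3.14]. Speed limits (rad/s): [2.57, 2.57, 3.14, 3.14, 3.14, 3.14].

### API

Orientations are given as a unit quaternion [x, y, z, w].
In Python, from bench import manip, vision gives the robot as it stands. The module is installed in compiled form; this text tells all that it offers.
- The arm moves only by the shell command python3 -m pendant 'ROWS' [FORCE]. ROWS is text: rows parted by semicolons, each of 7 numbers parted by spaces: the shift along the tool's x, y, z in cm, then the turn, a rotation vector about the tool's x, y, z in degrees, then the finger opening in cm, from 0 to 8.54. A call has 1 to 20 rows; each row shifts and turns the commanded pose from where the row before left it, along the tool's axes as they then stand; what a row does not reach is not made up. A row lasts 1/10 s, in which the tool goes at most 50 mm and 8.59 degrees, less where a joint would pass 70% of its speed; a pose out of reach is approached as far as the arm can. A call is refused whole if a number of a shift passes 5 or a number of a turn 8.59, either way. A call with a gripper value outside its range is refused whole. The fingers move at their own pace and stop on an object; FORCE is the grip in N (left out, the last holds). Time passes only in rows, so rows that do not move let the fingers close. It gives the time, the measured TCP pose, the force and the opening at its end, in the units of the state.
- manip.read_state(): the state, without advancing time (a new reading comes with each control period).
- vision.grab_frame(name): name is "scene" or "top" or "wrist"; returns a dict with "img" (480x640x3 uint8, red, green, blue), "camera_matrix" (3x3 intrinsics, pixels), "T" (4x4, takes a point from camera to world coordinates). Camera axes: x right, y down, z forward; pixel columns grow to the right and rows downward; lengths in m; the calibration is good to about 2 mm. A picture is of the moment at which its call begins. There is no depth.
- manip.hand_in(): hands the job in, once; it reports no verdict.
The state is a dict: "time_s": time; "joint_positions": joint angles; "qd": joint speeds; "joint_efforts": joint torques, N m; "position": TCP position; "ee_rot": TCP orientation; "contact_force": force on the tool from outside, world axes, zero at the start; "ft_torque": the same for the moment, N m; "width": opening from 0.0 (shut) to 1.0 (fully open).
Only numpy, scipy, OpenCV 4.12 (cv2) and the standard library are available. Lean on these libraries where they do the work, as an engineer would, in place of code of your own. Each camera call takes 0.05 s, during which the arm holds its last target.

## Working session

There is one attempt and no reset: what is moved stays moved. The work goes in short steps, Python scripts to look and compute and a shell command to move; the robot and the scene stay as the last step left them, time stands still between calls to the robot, and variables do not carry over. Pictures are saved under pics/ and viewed, and the job is handed in when it is done.

```bash
mkdir -p pics; cat > h.py <<'E'
import numpy as np,cv2
from bench import manip,vision
def grab(n,f=None):
    d=vision.grab_frame(n)
    if f: cv2.imwrite('pics/'+f,cv2.cvtColor(d['img'],cv2.COLOR_RGB2BGR))
    return d
def ray(d,uv,z):
    K=np.array(d['camera_matrix']);T=np.array(d['T'])
    r=T[:3,:3]@np.linalg.solve(K,[uv[0],uv[1],1.]);o=T[:3,3]
    return o+r*(z-o[2])/r[2]
def proj(d,p):
    K=np.array(d['camera_matrix']);T=np.array(d['T'])
    c=T[:3,:3].T@(np.array(p)-T[:3,3]);q=K@c;return q[:2]/q[2]
E
python3 - <<'E'
from h import *
s=manip.read_state();print(s);print(manip.nose_length)
for n in("top","scene"):
    d=grab(n,n+'0.png');print(n,np.round(d['T'],3).tolist(),np.round(d['camera_matrix'],1).tolist())
E
```

```text
{'time_s': 0.0, 'joint_positions': array([ 1.07800561e+00,  5.33365953e-02,  1.61429695e+00, -2.02735348e-05,
        1.47596901e+00, -1.18994852e-01]), 'qd': array([ 8.09999328e-05,  9.85274157e-04, -1.49375643e-03, -8.72921841e-05,
        5.39915902e-04, -1.78626496e-04]), 'joint_efforts': array([-1.95716989e-04, -3.93664491e+01, -3.70185292e+01, -6.21177878e-05,
        6.78893208e-03, -9.66442030e-06]), 'position': array([0.22793844, 0.58131455, 0.24107378]), 'ee_rot': array([ 0.13070823,  0.69499974, -0.13206778,  0.69458536]), 'contact_force': array([-0.26764034, -0.63760132,  0.35109986]), 'ft_torque': array([-0.02409623,  0.0660878 ,  0.01944199]), 'width': 0.9925066860235063}
0.011
top [[0.006, -0.991, 0.137, 0.338], [-1.0, -0.009, -0.023, -0.002], [0.024, -0.137, -0.99, 1.481], [0.0, 0.0, 0.0, 1.0]] [[574.1, 0.0, 318.8], [0.0, 574.1, 245.1], [0.0, 0.0, 1.0]]
scene [[-0.694, 0.528, -0.49, 1.129], [0.72, 0.495, -0.486, 0.546], [-0.014, -0.691, -0.723, 0.89], [0.0, 0.0, 0.0, 1.0]] [[607.3, 0.0, 319.4], [0.0, 607.3, 239.1], [0.0, 0.0, 1.0]]
```

View pics/top0.png

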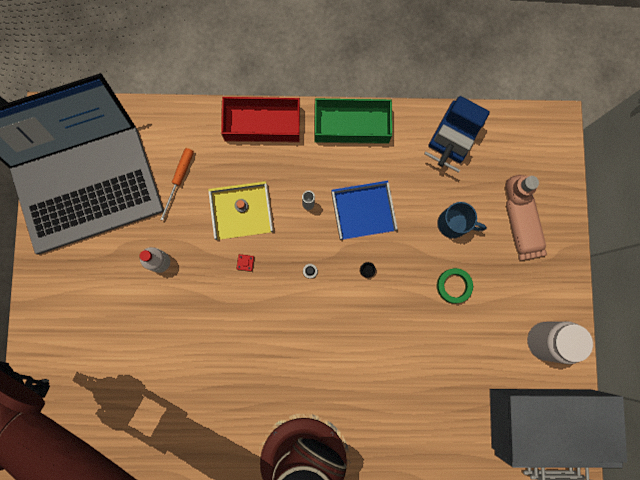

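View pics/scene0.png

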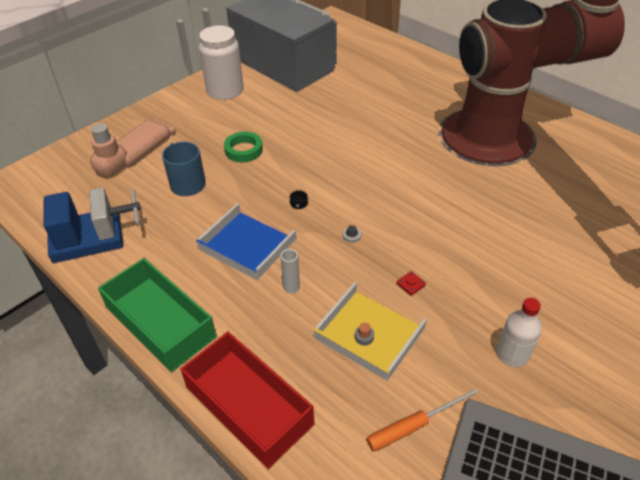

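```bash
cat > m.py <<'E'
from h import *
def measure(n,f=None,obs=False):
    d=grab(n,f);im=d['img'];hsv=cv2.cvtColor(im,cv2.COLOR_RGB2HSV);out={'d':d}
    def blobs(m,amin,amax):
        k,l,st,c=cv2.connectedComponentsWithStats(m.astype(np.uint8))
        return [(st[i],c[i],l==i) for i in range(1,k) if amin<st[i][4]<amax]
    H,S,V=[hsv[...,i].astype(int) for i in range(3)]
    for nm,m in(('blue',(abs(H-112)<10)&(S>170)&(V>90)),('yellow',(abs(H-26)<5)&(S>170)&(V>120)),('red',((H<6)|(H>172))&(S>150)&(V>70)),('dark',(V<45)),('green',(abs(H-65)<12)&(S>150))):
        for st,c,mk in blobs(m,30,8000):
            x,y,w,h,a=st; p=ray(d,c,0)
            if -0.4<p[1]<0.4 and .35<p[0]<.85:
                print(n,nm,'px',c.round(1),'box',x,y,w,h,'a',a,'z0',p.round(4))
                if nm in('blue','yellow') and a>600:
                    r=cv2.minAreaRect(np.argwhere(mk)[:,::-1].astype(np.float32));
                    print('   corners',[ray(d,q,0)[:2].round(3).tolist() for q in cv2.boxPoints(r)])
    return d
if __name__=='__main__':
    import sys
    for n in('top','scene'): measure(n)
E
python3 m.py
python3 - <<'E'
from h import *
d=grab('top');im=cv2.cvtColor(d['img'],cv2.COLOR_RGB2BGR)
cv2.imwrite('pics/c0.png',cv2.resize(im[160:300,200:410],None,fx=3.8,fy=3.8,interpolation=cv2.INTER_CUBIC)[:600])
E
```

```text
top blue px [360.6 185.7] box 332 181 56 10 a 81 z0 [ 0.7021 -0.1454  0.    ]
top blue px [364.  212.1] box 336 187 58 52 a 2263 z0 [ 0.631 -0.154  0.   ]
   corners [[0.679, -0.078], [0.703, -0.213], [0.583, -0.231], [0.561, -0.096]]
top red px [245.  262.4] box 237 254 17 17 a 222 z0 [0.4954 0.1551 0.    ]
top dark px [352.4 138.5] box 315 136 76 7 a 407 z0 [ 0.8312 -0.1238  0.    ]
top dark px [437.8 150. ] box 429 144 18 16 a 66 z0 [ 0.8026 -0.3529  0.    ]
top dark px [449.8 156. ] box 439 144 23 23 a 108 z0 [ 0.7863 -0.3848  0.    ]
top dark px [446.5 227.4] box 438 209 27 29 a 248 z0 [ 0.5923 -0.3715  0.    ]
top dark px [367.4 269.6] box 360 262 16 16 a 178 z0 [ 0.4792 -0.1622  0.    ]
top green px [455.  285.5] box 438 269 35 34 a 528 z0 [ 0.4398 -0.3898  0.    ]
scene blue px [245.9 240.9] box 206 214 79 56 a 2283 z0 [ 0.6312 -0.158   0.    ]
   corners [[0.695, -0.209], [0.593, -0.269], [0.567, -0.113], [0.666, -0.064]]
scene yellow px [370.7 329.9] box 316 293 101 79 a 3450 z0 [0.6238 0.1677 0.    ]
   corners [[0.691, 0.098], [0.575, 0.059], [0.558, 0.22], [0.668, 0.246]]
scene red px [410.7 282.9] box 397 272 28 23 a 373 z0 [0.4902 0.1526 0.    ]
scene red px [530.9 306.1] box 523 298 17 17 a 238 z0 [ 0.3837  0.3455 -0.    ]
scene dark px [298.5 199.1] box 291 192 16 16 a 209 z0 [ 0.4705 -0.169   0.    ]
scene green px [243.  146.5] box 225 133 36 28 a 557 z0 [ 0.4307 -0.3966 -0.    ]
```

View pics/c0.png

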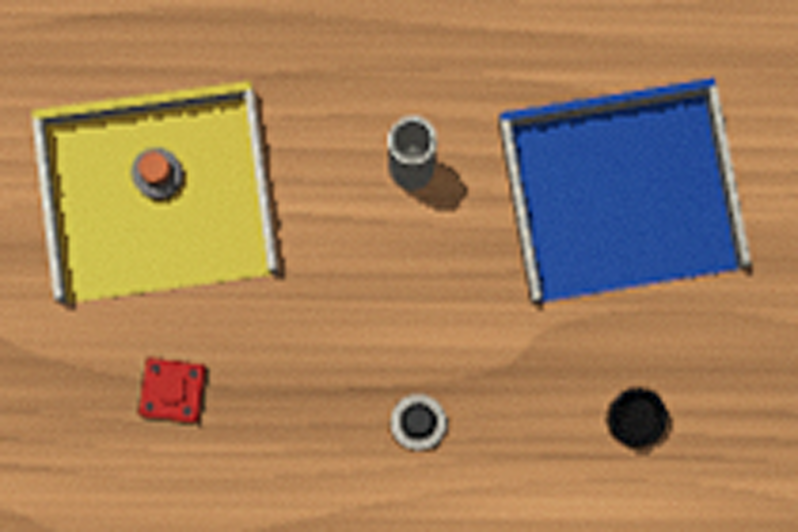

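```bash
python3 - <<'E'
from h import *
d=grab('top');c=lambda x,y,z:ray(d,(200+x/3.8-.5,160+y/3.8-.5),z)[:2].round(4)
for n,p in dict(frontL=(540,302,0),frontR=(742,270,0),backLtop=(506,118,.025),backRtop=(714,84,.025),fLtop=(536,297,.025),fRtop=(744,265,.025),pylontop=(413,137,.09),adapter_disc=(419,422,.01),boss=(418,421,.024),clamp=(638,418,.022),plate=(173,391,.012),plTL=(148,358,.012),plTR=(206,366,.012),plBL=(140,413,.012),plBR=(199,424,.012),yfrontR=(275,275,0)).items(): print(n,c(*p))
d=grab('scene')
im=cv2.cvtColor(d['img'],cv2.COLOR_RGB2BGR)
cv2.imwrite('pics/s0.png',cv2.resize(im[170:380,190:440],None,fx=2.8,fy=2.8,interpolation=cv2.INTER_CUBIC))
E
```

```text
frontL [ 0.5589 -0.0951]
frontR [ 0.5826 -0.2347]
backLtop [ 0.6821 -0.0702]
backRtop [ 0.7077 -0.213 ]
fLtop [ 0.5586 -0.0908]
fRtop [ 0.5819 -0.2322]
pylontop [ 0.6534 -0.0065]
adapter_disc [ 0.4746 -0.0126]
boss [ 0.4739 -0.0118]
clamp [ 0.4774 -0.1598]
plate [0.494  0.1537]
plTL [0.5163 0.1711]
plTR [0.5112 0.1318]
plBL [0.4789 0.1755]
plBR [0.4718 0.1357]
yfrontR [0.5759 0.087 ]
```

View pics/s0.png

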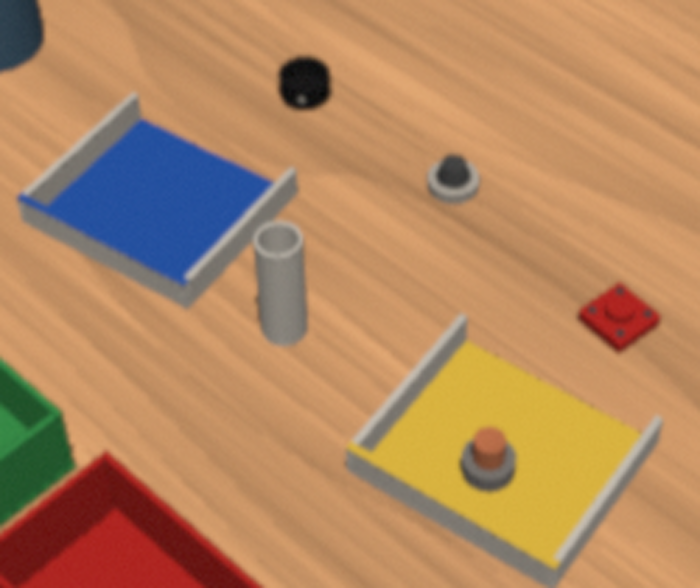

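```bash
cat > g.py <<'E'
from h import *
from scipy.spatial.transform import Rotation as R
import sys
# usage: g.py x y z pushdir_deg : delta in tool axes; jaw perpendicular to pushdir
s=manip.read_state();M=R.from_quat(s['ee_rot']).as_matrix();p=s['position']
print('t',round(s['time_s'],2),'p',p.round(4),'toolx',M[:,0].round(3),'tooly',M[:,1].round(3),'F',s['contact_force'].round(1),'w',round(s['width'],3),'j',s['joint_positions'].round(2))
for i in range(1,len(sys.argv)-3,4):
    x,y,z,a=map(float,sys.argv[i:i+4])
    print(' shift before turn cm',(M.T@(np.array([x,y,z])-p)*100).round(2))
    j=np.radians(a+90);ty=np.array([np.cos(j),np.sin(j),0])
    if ty@M[:,1]<0: ty=-ty
    tx=np.array([0,0,-1.]);T=np.c_[tx,ty,np.cross(tx,ty)]
    print(' turn deg',np.degrees(R.from_matrix(M.T@T).as_rotvec()).round(2),' tool y',T[:,1].round(3),'z',T[:,2].round(3))
    M=T;p=np.array([x,y,z])
E
python3 g.py .45 .1 .2 -11 .415 -.148 .06 -11
```

```text
t 0.35 p [0.2282 0.5817 0.242 ] toolx [-0. -0. -1.] tooly [ 0.365  0.931 -0.   ] F [ 0.4 -0.1  0.2] w 0.999 j [ 1.08  0.05  1.61 -0.    1.48 -0.12]
 shift before turn cm [  4.22 -36.74  38.24]
 turn deg [-10.42  -0.     0.02]  tool y [0.191 0.982 0.   ] z [ 0.982 -0.191  0.   ]
 shift before turn cm [ 14.   -25.01   1.3 ]
 turn deg [0. 0. 0.]  tool y [0.191 0.982 0.   ] z [ 0.982 -0.191  0.   ]
```

```bash
python3 -m pendant '0 0 0 -5.2 0 0 2;0 0 0 -5.2 0 0 2;.35 -3.59 2.58 0 0 0 2;.35 -3.59 2.58 0 0 0 2;.35 -3.59 2.58 0 0 0 2;.35 -3.59 2.58 0 0 0 2;.35 -3.59 2.58 0 0 0 2;.35 -3.59 2.58 0 0 0 2;.35 -3.59 2.58 0 0 0 2;.35 -3.59 2.58 0 0 0 2;.35 -3.59 2.58 0 0 0 2;.35 -3.59 2.58 0 0 0 2;.35 -3.59 2.58 0 0 0 2;.35 -3.59 2.58 0 0 0 2;2.3 -4.17 .2 0 0 0 2;2.3 -4.17 .2 0 0 0 2;2.3 -4.17 .2 0 0 0 2;2.3 -4.17 .2 0 0 0 2;2.3 -4.17 .2 0 0 0 2;2.3 -4.17 .2 0 0 0 2' 20; python3 g.py .415 -.148 .013 -11 .622 -.187 .013 -11
```

```text
time_s: 2.35
position: [0.4134, -0.1498, 0.0619]
ee_rot: [0.068, 0.703, -0.068, 0.704]
contact_force: [0.6, -0.3, 0.5]
width: 0.233
t 2.35 p [ 0.4134 -0.1498  0.0619] toolx [ 0.001 -0.001 -1.   ] tooly [ 0.191  0.982 -0.   ] F [ 0.6 -0.3  0.5] w 0.233 j [-0.52 -0.22  2.19  0.    1.17 -1.9 ]
 shift before turn cm [4.89 0.21 0.11]
 turn deg [-0.02  0.09  0.02]  tool y [0.191 0.982 0.   ] z [ 0.982 -0.191  0.   ]
 shift before turn cm [ 0.    0.12 21.06]
 turn deg [0. 0. 0.]  tool y [0.191 0.982 0.   ] z [ 0.982 -0.191  0.   ]
```

```bash
python3 -m pendant '0 0 0 -3.6 0 0 2;2.5 -0.15 .3 0 0 0 2;2.4 0 0 0 0 0 2;0 0 0 0 0 0 2'; python3 g.py .418 -.152 .013 -7.4 .6458 -.1815 .013 -7.4
python3 - <<'E'
from h import *
grab('wrist','w1.png');d=grab('scene');im=cv2.cvtColor(d['img'],cv2.COLOR_RGB2BGR)
cv2.imwrite('pics/s1.png',cv2.resize(im[60:340,160:460],None,fx=2.1,fy=2.1,interpolation=cv2.INTER_CUBIC))
E
```

```text
time_s: 2.75
position: [0.4163, -0.1502, 0.0122]
ee_rot: [0.046, 0.706, -0.046, 0.705]
contact_force: [-0.6, -0.0, -0.6]
width: 0.235
t 2.75 p [ 0.4163 -0.1502  0.0122] toolx [-0.001  0.001 -1.   ] tooly [0.13  0.992 0.   ] F [-0.6 -0.  -0.6] w 0.235 j [-0.51 -0.12  2.2   0.    1.06 -1.96]
 shift before turn cm [-0.08 -0.16  0.19]
 turn deg [-0.06 -0.06 -0.03]  tool y [0.129 0.992 0.   ] z [ 0.992 -0.129  0.   ]
 shift before turn cm [0.000e+00 1.000e-02 2.297e+01]
 turn deg [0. 0. 0.]  tool y [0.129 0.992 0.   ] z [ 0.992 -0.129  0.   ]
```

View pics/s1.png

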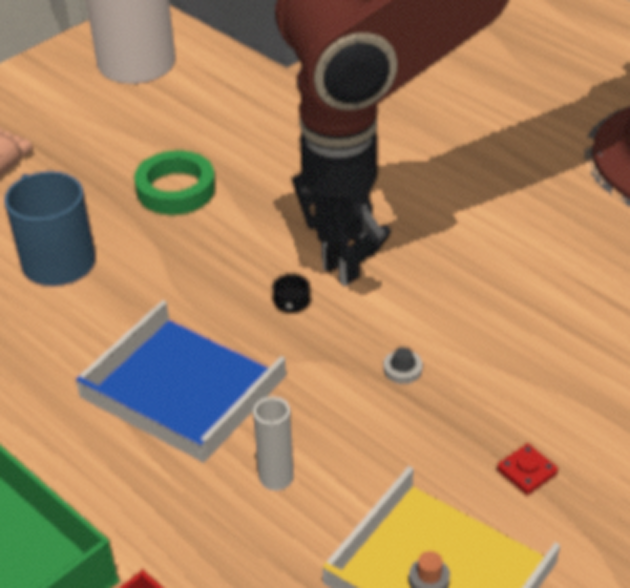

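View pics/w1.png

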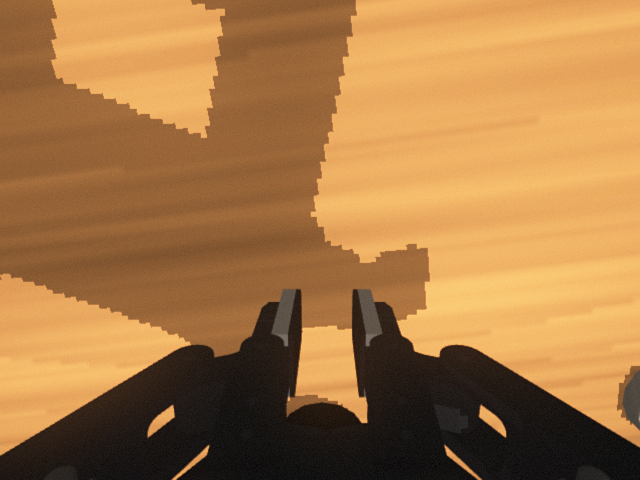

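```bash
python3 -m pendant '-.1 -.15 1 0 0 0 2;0 0 1 0 0 0 2;0 0 .5 0 0 0 2;0 0 .5 0 0 0 2;0 0 .5 0 0 0 2;0 0 .7 0 0 0 2;0 0 1 0 0 0 2;0 0 1 0 0 0 2;0 0 1 0 0 0 2;0 0 1 0 0 0 2;0 0 1 0 0 0 2'; python3 g.py .6458 -.1815 .013 -7.4
python3 - <<'E'
from h import *
d=grab('scene');im=cv2.cvtColor(d['img'],cv2.COLOR_RGB2BGR)
cv2.imwrite('pics/s2.png',cv2.resize(im[60:340,160:460],None,fx=2.1,fy=2.1,interpolation=cv2.INTER_CUBIC))
E
```

```text
time_s: 3.95
position: [0.5085, -0.1634, 0.0143]
ee_rot: [0.046, 0.706, -0.046, 0.706]
contact_force: [-0.5, -0.5, -0.4]
width: 0.231
t 3.95 p [ 0.5085 -0.1634  0.0143] toolx [-0.  0. -1.] tooly [0.129 0.992 0.   ] F [-0.5 -0.5 -0.4] w 0.231 j [-0.45  0.1   1.98  0.    1.06 -1.89]
 shift before turn cm [ 0.13 -0.02 13.85]
 turn deg [-0.01 -0.   -0.  ]  tool y [0.129 0.992 0.   ] z [ 0.992 -0.129  0.   ]
```

View pics/s2.png

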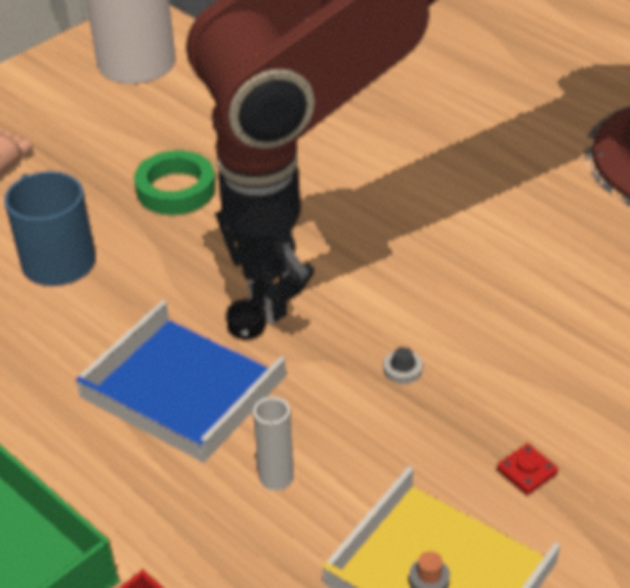

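Clamp is nested against the fingers (about 245,318 in the crop), heading for the bay. Continue.

```bash
python3 -m pendant '0 0 1 0 0 0 2;0 0 1 0 0 0 2;0 0 1 0 0 0 2;0 0 1 0 0 0 2;0 0 1 0 0 0 2;0 0 1 0 0 0 2;0 0 1 0 0 0 2;0 0 1 0 0 0 2;0 0 1 0 0 0 2;0 0 1 0 0 0 2;0 0 1 0 0 0 2;0 0 1 0 0 0 2;0 0 .6 0 0 0 2;0 0 .3 0 0 0 2;0 0 0 0 0 0 2'; python3 g.py .6458 -.1815 .013 -7.4
python3 - <<'E'
from h import *
d=grab('scene');im=cv2.cvtColor(d['img'],cv2.COLOR_RGB2BGR)
cv2.imwrite('pics/s3.png',cv2.resize(im[60:340,160:460],None,fx=2.1,fy=2.1,interpolation=cv2.INTER_CUBIC))
E
```

```text
time_s: 5.5
position: [0.6359, -0.18, 0.0143]
ee_rot: [0.046, 0.706, -0.046, 0.706]
contact_force: [0.7, 0.2, 0.5]
width: 0.238
t 5.5 p [ 0.6359 -0.18    0.0143] toolx [ 0. -0. -1.] tooly [ 0.129  0.992 -0.   ] F [0.7 0.2 0.5] w 0.238 j [-0.39  0.36  1.66  0.    1.12 -1.83]
 shift before turn cm [ 0.13 -0.02  1.01]
 turn deg [-0.01  0.01  0.  ]  tool y [0.129 0.992 0.   ] z [ 0.992 -0.129  0.   ]
```

View pics/s3.png

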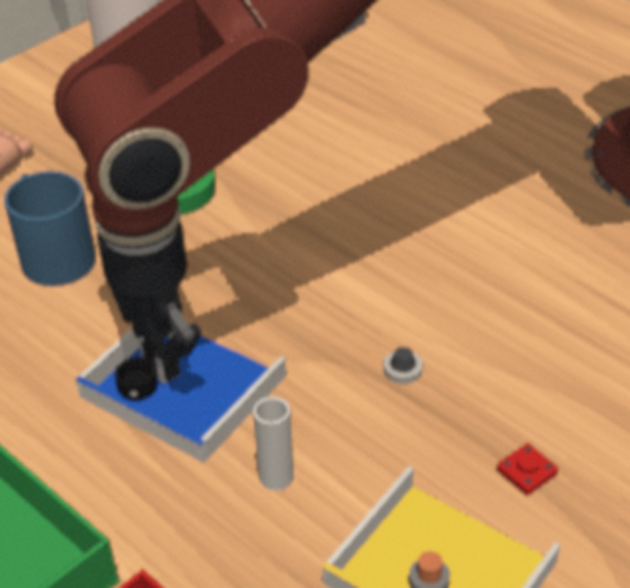

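```bash
python3 -m pendant '0 0 .4 0 0 0 2;0 0 .2 0 0 0 2;0 0 0 0 0 0 2;0 0 -3 0 0 0 2;0 0 -3.5 0 0 0 2;0 0 -3.5 0 0 0 2;-2.5 0 -3 0 0 0 2;-4 0 -1 0 0 0 2;0 4 -.3 8.3 0 0 2;0 0 0 8.3 0 0 2;0 0 0 8.3 0 0 2;0 0 0 8.3 0 0 2;0 0 0 8.3 0 0 2;0 0 0 8.3 0 0 2;0 0 0 8.3 0 0 2;0 0 0 8.3 0 0 2;0 0 0 8.3 0 0 2;0 0 0 7.9 0 0 2'; python3 g.py .474 .05 .07 -90 .474 .05 .014 -90 .474 -.117 .014 -90; python3 m.py | grep -v dark\ px.*138
```

```text
time_s: 7.35
position: [0.5048, -0.1226, 0.0795]
ee_rot: [0.502, 0.498, -0.501, 0.499]
contact_force: [-0.2, -0.1, -0.9]
width: 0.238
t 7.35 p [ 0.5048 -0.1226  0.0795] toolx [ 0. -0. -1.] tooly [ 1.    -0.006  0.   ] F [-0.2 -0.1 -0.9] w 0.238 j [-0.38 -0.04  1.99  0.    1.19 -0.38]
 shift before turn cm [  0.94  -3.19 -17.24]
 turn deg [-0.35  0.01 -0.02]  tool y [1. 0. 0.] z [ 0. -1.  0.]
 shift before turn cm [5.6 0.  0. ]
 turn deg [0. 0. 0.]  tool y [1. 0. 0.] z [ 0. -1.  0.]
 shift before turn cm [ 0.   0.  16.7]
 turn deg [0. 0. 0.]  tool y [1. 0. 0.] z [ 0. -1.  0.]
top blue px [360.  185.8] box 332 181 56 10 a 77 z0 [ 0.7019 -0.1438  0.    ]
top blue px [364.8 206.7] box 336 187 57 43 a 1297 z0 [ 0.6456 -0.1562  0.    ]
   corners [[0.679, -0.077], [0.703, -0.213], [0.587, -0.229], [0.564, -0.095]]
top red px [338.2 245.8] box 323 214 31 62 a 393 z0 [ 0.5407 -0.0863  0.    ]
top red px [368.5 238.1] box 347 219 44 41 a 678 z0 [ 0.5619 -0.1655  0.    ]
top red px [368.6 273.3] box 331 233 69 65 a 827 z0 [ 0.4696 -0.1652  0.    ]
top red px [245.  262.3] box 237 254 17 17 a 2
[... 902 characters left out ...]
49.4 240.8] box 206 214 79 56 a 1981 z0 [ 0.6263 -0.1528  0.    ]
   corners [[0.693, -0.21], [0.589, -0.269], [0.567, -0.112], [0.668, -0.065]]
scene yellow px [370.7 329.9] box 316 293 101 79 a 3431 z0 [0.6238 0.1677 0.    ]
   corners [[0.691, 0.098], [0.575, 0.059], [0.559, 0.22], [0.668, 0.246]]
scene red px [410.7 282.9] box 397 272 28 23 a 367 z0 [0.4902 0.1526 0.    ]
scene red px [530.9 306. ] box 523 298 17 17 a 237 z0 [0.3837 0.3455 0.    ]
scene dark px [299.6 156.7] box 276 121 50 76 a 1987 z0 [ 0.3662 -0.2706  0.    ]
scene dark px [222.3 240.5] box 213 233 19 18 a 248 z0 [ 0.6633 -0.1938  0.    ]
scene green px [242.7 146.4] box 226 133 35 28 a 525 z0 [ 0.431  -0.3974 -0.    ]
```

```bash
python3 -m pendant '0 -.8 -4.3 0 0 0 2;0 -.8 -4.3 0 0 0 2;0 -.8 -4.3 0 0 0 2;0 -.8 -4.3 0 0 0 2;0 0 0 0 0 0 2;3.2 0 0 -.35 0 0 2;3.3 0 0 0 0 0 2;0 0 0 0 0 0 2'; python3 g.py .474 .05 .014 -90 .474 -.117 .014 -90
python3 - <<'E'
from h import *
grab('wrist','w4.png');d=grab('top');im=cv2.cvtColor(d['img'],cv2.COLOR_RGB2BGR)
cv2.imwrite('pics/t4.png',cv2.resize(im[160:300,200:410],None,fx=3.8,fy=3.8,interpolation=cv2.INTER_CUBIC))
E
```

```text
time_s: 8.25
position: [0.4725, 0.0488, 0.0126]
ee_rot: [0.497, 0.502, -0.498, 0.502]
contact_force: [0.2, 0.3, 0.5]
width: 0.231
t 8.25 p [0.4725 0.0488 0.0126] toolx [-0.002 -0.    -1.   ] tooly [ 1.     0.008 -0.002] F [0.2 0.3 0.5] w 0.231 j [-0.05 -0.03  2.12 -0.    1.06 -0.06]
 shift before turn cm [-0.14  0.15 -0.12]
 turn deg [0.46 0.01 0.1 ]  tool y [1. 0. 0.] z [ 0. -1.  0.]
 shift before turn cm [ 0.   0.  16.7]
 turn deg [0. 0. 0.]  tool y [1. 0. 0.] z [ 0. -1.  0.]
```

View pics/t4.png

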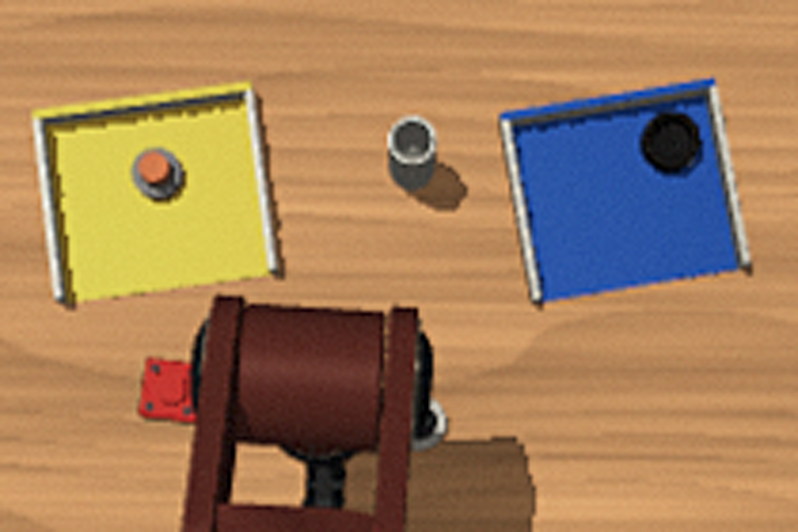

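View pics/w4.png

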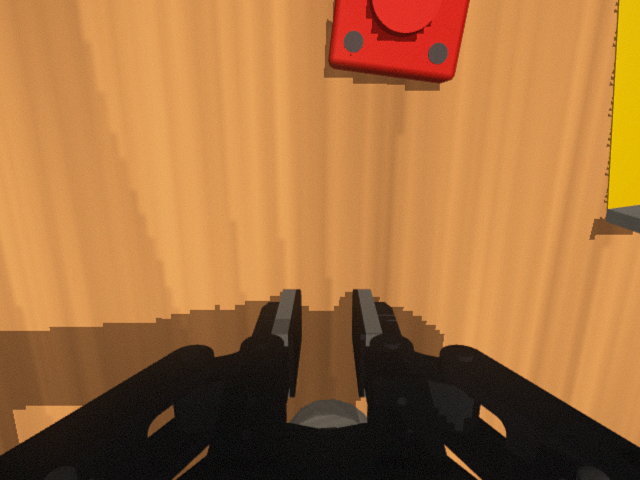

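```bash
python3 -m pendant '-.1 .1 1 .4 0 0 2;0 0 1 0 0 0 2;0 0 .6 0 0 0 2;0 0 .5 0 0 0 2;0 0 .5 0 0 0 2;0 0 .7 0 0 0 2;0 0 .9 0 0 0 2;0 0 1 0 0 0 2;0 0 1 0 0 0 2;0 0 1 0 0 0 2;0 0 1 0 0 0 2;0 0 1 0 0 0 2;0 0 1 0 0 0 2;0 0 1 0 0 0 2;0 0 1 0 0 0 2;0 0 1 0 0 0 2;0 0 1 0 0 0 2;0 0 .8 0 0 0 2;0 0 .5 0 0 0 2;0 0 0 0 0 0 2'; python3 g.py .474 -.117 .014 -90
python3 - <<'E'
from h import *
grab('wrist','w5.png');d=grab('scene');im=cv2.cvtColor(d['img'],cv2.COLOR_RGB2BGR)
cv2.imwrite('pics/s5.png',cv2.resize(im[60:340,160:460],None,fx=2.1,fy=2.1,interpolation=cv2.INTER_CUBIC))
E
```

```text
time_s: 10.35
position: [0.4738, -0.1163, 0.0153]
ee_rot: [-0.5, -0.499, 0.501, -0.5]
contact_force: [0.6, -0.1, 0.1]
width: 0.231
t 10.35 p [ 0.4738 -0.1163  0.0153] toolx [ 0. -0. -1.] tooly [ 1.    -0.002  0.   ] F [ 0.6 -0.1  0.1] w 0.231 j [-0.39 -0.01  2.09 -0.    1.06 -0.39]
 shift before turn cm [0.13 0.02 0.07]
 turn deg [-0.11  0.02 -0.  ]  tool y [1. 0. 0.] z [ 0. -1.  0.]
```

View pics/s5.png

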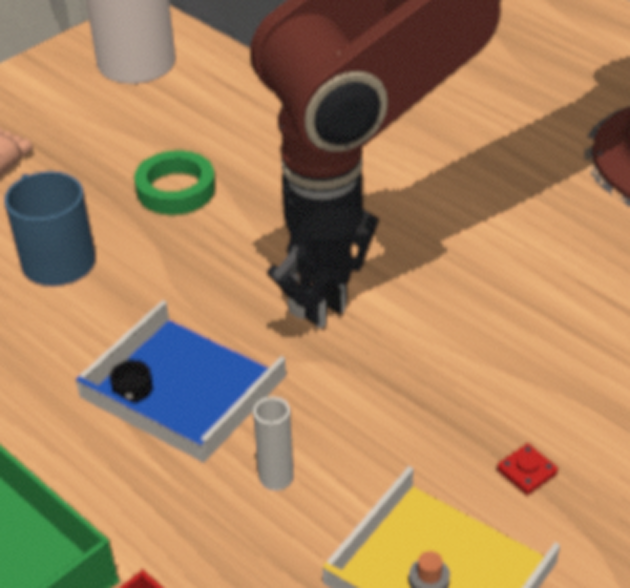

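```bash
python3 -m pendant '0 0 -2 0 0 0 2;0 0 -2.3 0 0 0 2;-4 0 0 0 0 0 2;-3 -3 0 0 0 0 2;0 -3.4 3 0 0 0 2;0 0 4 -8.3 0 0 2;0 0 0 -8.3 0 0 2;0 0 0 -8.3 0 0 2;0 0 0 -8.3 0 0 2;0 0 0 -8.3 0 0 2;0 0 0 -8.3 0 0 2;0 0 0 -8.3 0 0 2;0 0 0 -8.3 0 0 2;0 0 0 -8.3 0 0 2;0 0 0 -8.3 0 0 2;0 0 0 -8.3 0 0 2;0 0 0 -8.3 0 0 2;0 0 0 0 0 0 2'; python3 g.py .41 -.15 .085 9.6
python3 - <<'E'
from h import *
d=grab('scene');im=cv2.cvtColor(d['img'],cv2.COLOR_RGB2BGR)
cv2.imwrite('pics/s6.png',cv2.resize(im[60:340,160:460],None,fx=2.1,fy=2.1,interpolation=cv2.INTER_CUBIC))
d=grab('top');im=cv2.cvtColor(d['img'],cv2.COLOR_RGB2BGR)
cv2.imwrite('pics/t6.png',cv2.resize(im[160:300,200:410],None,fx=3.8,fy=3.8,interpolation=cv2.INTER_CUBIC))
E
```

```text
time_s: 12.25
position: [0.4097, -0.1404, 0.0852]
ee_rot: [-0.057, 0.705, 0.057, 0.705]
contact_force: [-0.3, -0.2, 0.2]
width: 0.236
t 12.25 p [ 0.4097 -0.1404  0.0852] toolx [-0.  0. -1.] tooly [-0.16   0.987  0.   ] F [-0.3 -0.2  0.2] w 0.236 j [-0.5  -0.27  2.19 -0.    1.23 -2.23]
 shift before turn cm [ 0.02 -0.95 -0.12]
 turn deg [-0.4  -0.01 -0.  ]  tool y [-0.167  0.986  0.   ] z [0.986 0.167 0.   ]
```

View pics/s6.png

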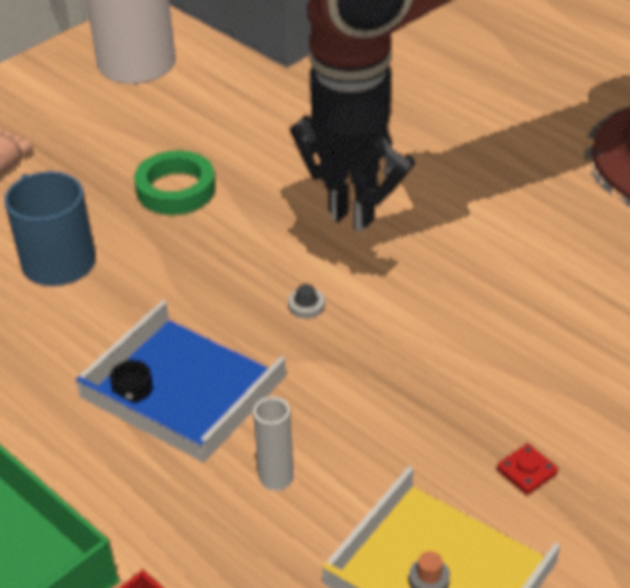

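View pics/t6.png

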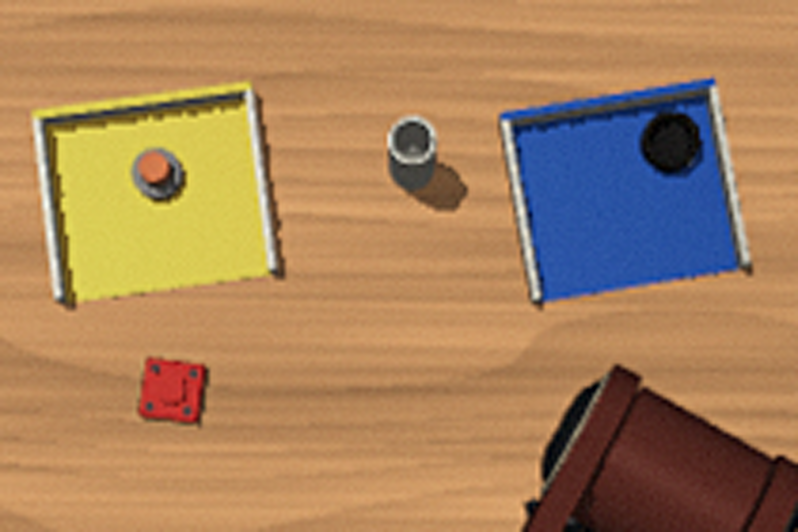

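```bash
python3 - <<'E'
from h import *
d=grab('scene')
for u,v in((306,303),(403,367)): print(ray(d,(160+u/2.1-.5,60+v/2.1-.5),.008).round(4))
E
```

```text
[ 0.477  -0.1415  0.008 ]
[ 0.4772 -0.0096  0.008 ]
```

```bash
python3 -m pendant '0 -1.4 .2 -.4 0 0 2;3.5 0 0 0 0 0 2;3.5 0 0 0 0 0 2;0 0 0 0 0 0 2'; python3 g.py .415 -.154 .014 9.6 .6346 -.1166 .014 9.6
```

```text
time_s: 12.8
position: [0.413, -0.1546, 0.0129]
ee_rot: [-0.058, 0.706, 0.059, 0.704]
contact_force: [-0.5, -0.1, 0.2]
width: 0.238
t 12.8 p [ 0.413  -0.1546  0.0129] toolx [-0.003  0.002 -1.   ] tooly [-0.165  0.986  0.002] F [-0.5 -0.1  0.2] w 0.238 j [-0.53 -0.12  2.2  -0.    1.07 -2.26]
 shift before turn cm [-0.12  0.02  0.2 ]
 turn deg [-0.1  -0.17 -0.12]  tool y [-0.167  0.986  0.   ] z [0.986 0.167 0.   ]
 shift before turn cm [ 0.    0.03 22.28]
 turn deg [0. 0. 0.]  tool y [-0.167  0.986  0.   ] z [0.986 0.167 0.   ]
```

```bash
python3 -m pendant '-.1 0 1 0 0 0 2;0 0 1 0 0 0 2;0 0 .6 0 0 0 2;0 0 .5 0 0 0 2;0 0 .5 0 0 0 2;0 0 .7 0 0 0 2;0 0 .9 0 0 0 2;0 0 1 0 0 0 2;0 0 1 0 0 0 2;0 0 1 0 0 0 2;0 0 1 0 0 0 2;0 0 1 0 0 0 2;0 0 1 0 0 0 2'; python3 g.py .6346 -.1166 .014 9.6
python3 - <<'E'
from h import *
d=grab('scene');im=cv2.cvtColor(d['img'],cv2.COLOR_RGB2BGR)
cv2.imwrite('pics/s7.png',cv2.resize(im[60:340,160:460],None,fx=2.1,fy=2.1,interpolation=cv2.INTER_CUBIC))
E
```

```text
time_s: 14.1
position: [0.5253, -0.1355, 0.0163]
ee_rot: [-0.059, 0.705, 0.059, 0.705]
contact_force: [-0.8, -0.2, 0.7]
width: 0.231
t 14.1 p [ 0.5253 -0.1355  0.0163] toolx [-0.  0. -1.] tooly [-0.166  0.986  0.   ] F [-0.8 -0.2  0.7] w 0.231 j [-0.39  0.11  1.96 -0.    1.07 -2.13]
 shift before turn cm [ 0.23  0.04 11.1 ]
 turn deg [-0.02 -0.   -0.  ]  tool y [-0.167  0.986  0.   ] z [0.986 0.167 0.   ]
```

View pics/s7.png

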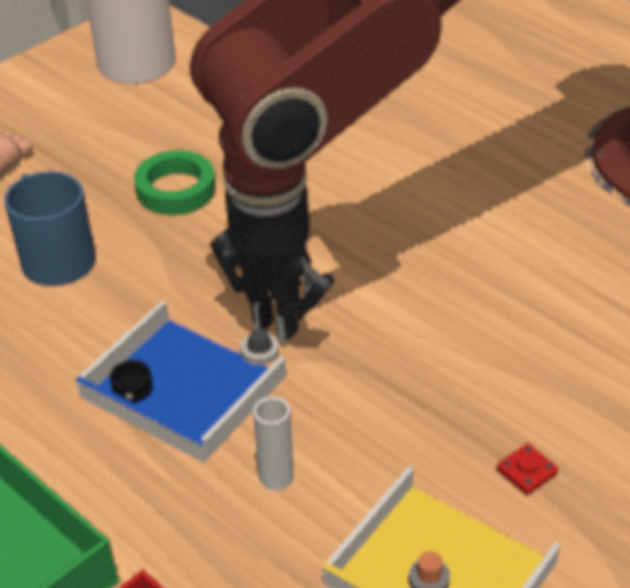

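```bash
python3 -m pendant '.1 0 .8 0 0 0 2;.1 0 1 0 0 0 2;0 0 1 0 0 0 2;0 0 1 0 0 0 2;0 0 1 0 0 0 2;0 0 1 0 0 0 2;0 0 1 0 0 0 2;0 0 1 0 0 0 2;0 0 1 0 0 0 2;0 0 1 0 0 0 2;0 0 .7 0 0 0 2;0 0 .4 0 0 0 2;0 0 .2 0 0 0 2;0 0 0 0 0 0 2'; python3 g.py .6346 -.1166 .014 9.6
python3 - <<'E'
from h import *
d=grab('scene');im=cv2.cvtColor(d['img'],cv2.COLOR_RGB2BGR)
cv2.imwrite('pics/s8.png',cv2.resize(im[60:340,160:460],None,fx=2.1,fy=2.1,interpolation=cv2.INTER_CUBIC))
E
```

```text
time_s: 15.55
position: [0.634, -0.1172, 0.0143]
ee_rot: [-0.059, 0.705, 0.059, 0.705]
contact_force: [-0.3, -0.1, -1.6]
width: 0.233
t 15.55 p [ 0.634  -0.1172  0.0143] toolx [ 0. -0. -1.] tooly [-0.166  0.986 -0.   ] F [-0.3 -0.1 -1.6] w 0.233 j [-0.3   0.33  1.71  0.    1.11 -2.04]
 shift before turn cm [0.03 0.05 0.07]
 turn deg [-0.02  0.01  0.  ]  tool y [-0.167  0.986  0.   ] z [0.986 0.167 0.   ]
```

View pics/s8.png

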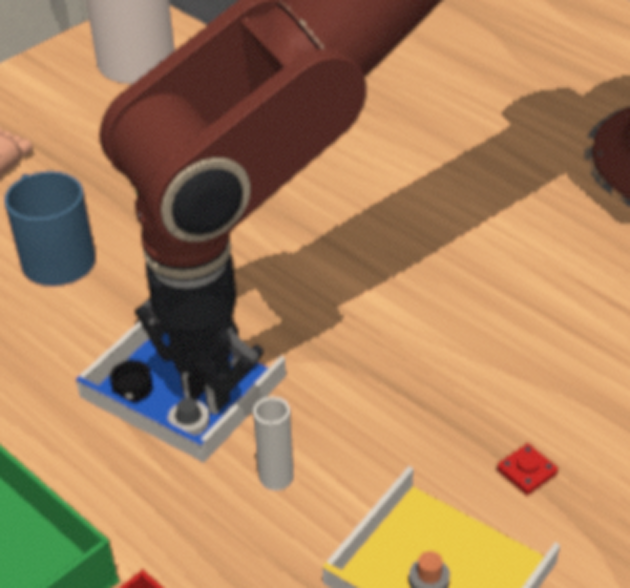

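```bash
python3 -m pendant '0 0 -2 0 0 0 2;0 0 -4 0 0 0 2;0 0 -4 0 0 0 2;-3 0 -3 0 0 0 2;-4 0 0 0 0 0 2;0 4.6 0 0 0 0 3;0 4.6 0 0 0 0 3;0 4.6 0 0 0 0 3;0 4.6 .8 0 0 0 3;0 4.6 .8 0 0 0 3;0 4.6 .8 0 0 0 3;0 4.6 .8 0 0 0 3;0 2 1 0 0 0 3'; python3 g.py .497 .205 .08 -92.1
```

```text
time_s: 16.9
position: [0.4891, 0.2085, 0.0845]
ee_rot: [-0.06, 0.704, 0.06, 0.705]
contact_force: [-0.1, -0.3, -0.3]
width: 0.347
t 16.9 p [0.4891 0.2085 0.0845] toolx [ 0.     0.001 -1.   ] tooly [-0.169  0.986  0.001] F [-0.1 -0.3 -0.3] w 0.347 j [ 0.26 -0.02  1.96  0.    1.2  -1.48]
 shift before turn cm [ 0.45 -0.48  0.71]
 turn deg [-7.815e+01  5.000e-02 -3.000e-02]  tool y [-0.999  0.037 -0.   ] z [0.037 0.999 0.   ]
```

```bash
python3 -m pendant '0 0 0 8.47 0 0 3;0 0 0 8.47 0 0 3;0 0 0 8.47 0 0 3;0 0 0 8.47 0 0 3;0 0 0 8.47 0 0 3;0 0 0 8.47 0 0 3;0 0 0 8.47 0 0 3;0 0 0 8.47 0 0 3;0 0 0 8.47 0 0 3;0 0 0 8.47 0 0 3;0 0 0 8.47 0 0 3;0 0 0 8.47 0 0 3;0 0 0 0 0 0 3';  python3 g.py .497 .205 .014 -92.1
python3 - <<'E'
from h import *
d=grab('scene');im=cv2.cvtColor(d['img'],cv2.COLOR_RGB2BGR)
cv2.imwrite('pics/s9.png',cv2.resize(im[160:420,160:560],None,fx=2,fy=2,interpolation=cv2.INTER_CUBIC))
E
```

```text
time_s: 18.2
position: [0.49, 0.2052, 0.0843]
ee_rot: [0.509, 0.491, -0.509, 0.491]
contact_force: [1.5, -0.4, 0.3]
width: 0.349
t 18.2 p [0.49   0.2052 0.0843] toolx [ 0.  0. -1.] tooly [ 0.999 -0.036  0.   ] F [ 1.5 -0.4  0.3] w 0.349 j [ 0.26 -0.02  1.96 -0.    1.2   0.29]
 shift before turn cm [ 7.03  0.7  -0.  ]
 turn deg [ 0.04 -0.   -0.01]  tool y [ 0.999 -0.037  0.   ] z [-0.037 -0.999 -0.   ]
```

View pics/s9.png

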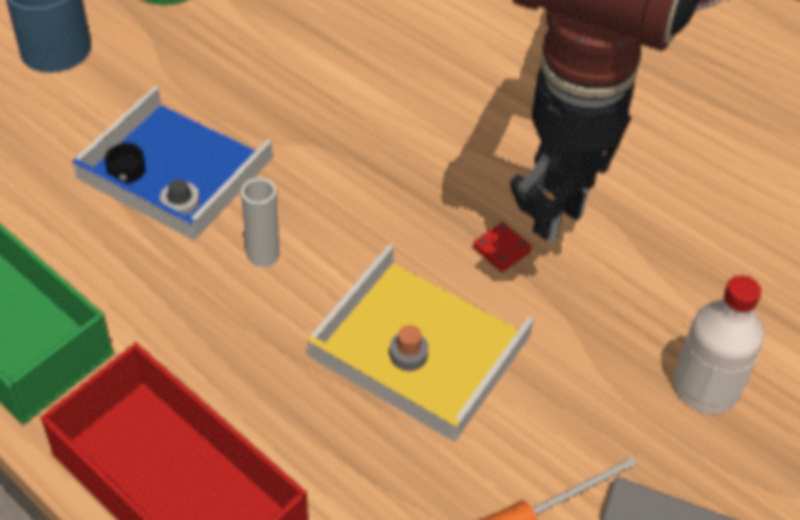

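```bash
python3 -m pendant '0 .6 -.7 0 0 0 3;3.5 0 0 0 0 0 3;3.4 0 0 0 0 0 3;0 0 0 0 0 0 3'; python3 g.py .497 .205 .014 -92.1 .483 -.148 .014 -92.1
python3 - <<'E'
from h import *
grab('wrist','w10.png')
d=grab('scene');im=cv2.cvtColor(d['img'],cv2.COLOR_RGB2BGR)
cv2.imwrite('pics/s10.png',cv2.resize(im[160:420,260:560],None,fx=2,fy=2,interpolation=cv2.INTER_CUBIC))
E
```

```text
time_s: 18.65
position: [0.4952, 0.212, 0.0124]
ee_rot: [-0.507, -0.492, 0.51, -0.491]
contact_force: [0.1, -0.5, 0.1]
width: 0.346
t 18.65 p [0.4952 0.212  0.0124] toolx [-0.004 -0.001 -1.   ] tooly [ 0.999 -0.034 -0.004] F [ 0.1 -0.5  0.1] w 0.346 j [0.27 0.11 1.97 0.   1.07 0.3 ]
 shift before turn cm [-0.16  0.2   0.7 ]
 turn deg [0.14 0.07 0.22]  tool y [ 0.999 -0.037  0.   ] z [-0.037 -0.999 -0.   ]
 shift before turn cm [ 0.   -0.11 35.33]
 turn deg [0. 0. 0.]  tool y [ 0.999 -0.037  0.   ] z [-0.037 -0.999 -0.   ]
```

View pics/s10.png

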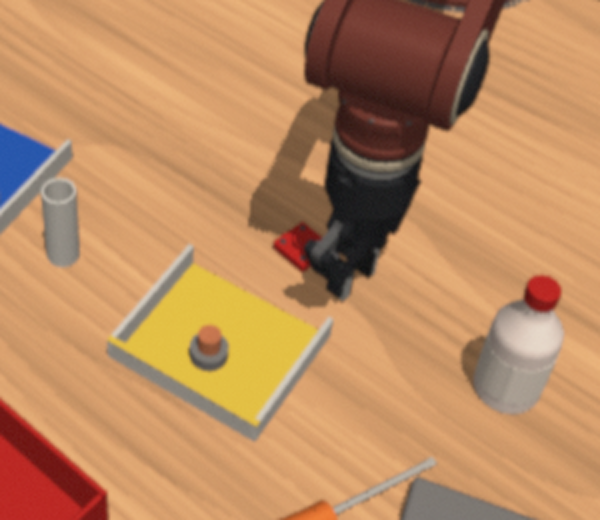

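View pics/w10.png

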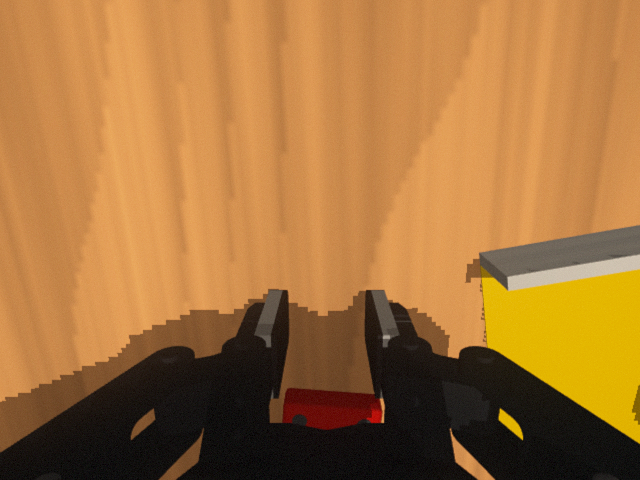

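```bash
python3 -m pendant '0 .1 1 0 0 0 3;0 0 .8 0 0 0 3;0 0 .5 0 0 0 3;0 0 .5 0 0 0 3;0 0 .5 0 0 0 3;0 0 .7 0 0 0 3;0 0 .9 0 0 0 3;0 0 1 0 0 0 3;0 0 1 0 0 0 3;0 0 1 0 0 0 3;0 0 1 0 0 0 3;0 0 1 0 0 0 3;0 0 1 0 0 0 3;0 0 1 0 0 0 3;0 0 1 0 0 0 3;0 0 1 0 0 0 3;0 0 1 0 0 0 3;0 0 1 0 0 0 3'; python3 g.py .483 -.148 .014 -92.1
python3 - <<'E'
from h import *
d=grab('scene');im=cv2.cvtColor(d['img'],cv2.COLOR_RGB2BGR)
cv2.imwrite('pics/s11.png',cv2.resize(im[60:340,160:460],None,fx=2.1,fy=2.1,interpolation=cv2.INTER_CUBIC))
E
```

```text
time_s: 20.55
position: [0.4916, 0.0524, 0.0153]
ee_rot: [-0.509, -0.491, 0.509, -0.491]
contact_force: [0.5, 1.7, 0.7]
width: 0.349
t 20.55 p [0.4916 0.0524 0.0153] toolx [-0. -0. -1.] tooly [ 0.999 -0.036 -0.   ] F [0.5 1.7 0.7] w 0.349 j [-0.04  0.01  2.07 -0.    1.06 -0.01]
 shift before turn cm [ 0.13 -0.14 20.06]
 turn deg [0.04 0.   0.  ]  tool y [ 0.999 -0.037  0.   ] z [-0.037 -0.999 -0.   ]
```

View pics/s11.png

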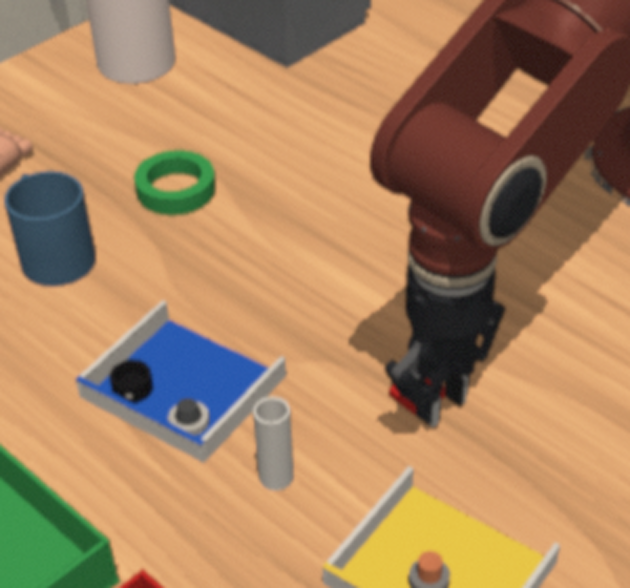

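Plate is riding along in front of the fingers (red at about 410,395 in the crop). Continue 20 cm.

```bash
python3 -m pendant '.1 0 1 0 0 0 3;0 0 1 0 0 0 3;0 0 1.1 0 0 0 3;0 0 1.1 0 0 0 3;0 0 1.1 0 0 0 3;0 0 1.1 0 0 0 3;0 0 1.1 0 0 0 3;0 0 1.1 0 0 0 3;0 0 1.1 0 0 0 3;0 0 1.1 0 0 0 3;0 0 1.1 0 0 0 3;0 0 1.1 0 0 0 3;0 0 1.1 0 0 0 3;0 0 1.1 0 0 0 3;0 0 1.1 0 0 0 3;0 0 1 0 0 0 3;0 0 .8 0 0 0 3;0 0 .6 0 0 0 3;0 0 .3 0 0 0 3;0 0 0 0 0 0 3'; python3 g.py .483 -.148 .014 -92.1
```

```text
time_s: 22.6
position: [0.485, -0.137, 0.0144]
ee_rot: [-0.509, -0.491, 0.509, -0.491]
contact_force: [0.9, 0.6, -0.4]
width: 0.353
t 22.6 p [ 0.485  -0.137   0.0144] toolx [ 0. -0. -1.] tooly [ 0.999 -0.036  0.   ] F [ 0.9  0.6 -0.4] w 0.353 j [-0.42  0.03  2.05 -0.    1.06 -0.39]
 shift before turn cm [ 0.04 -0.16  1.1 ]
 turn deg [ 0.02  0.01 -0.01]  tool y [ 0.999 -0.037  0.   ] z [-0.037 -0.999 -0.   ]
```

```bash
python3 -m pendant '0 0 .6 0 0 0 3;0 0 .5 0 0 0 3;0 0 0 0 0 0 3;0 0 -2 0 0 0 3;0 0 -2.5 0 0 0 3;-4 0 0 0 0 0 3;-3 -3 0 0 0 0 3;0 -4.2 2 0 0 0 3;0 0 4.3 -8.47 0 0 3;0 0 0 -8.47 0 0 3;0 0 0 -8.47 0 0 3;0 0 0 -8.47 0 0 3;0 0 0 -8.47 0 0 3;0 0 0 -8.47 0 0 3;0 0 0 -8.47 0 0 3;0 0 0 -8.47 0 0 3;0 0 0 -8.47 0 0 3;0 0 0 -8.47 0 0 3;0 0 0 -8.47 0 0 3;0 0 0 -8.47 0 0 3'; python3 g.py .41 -.185 .085 9.6
python3 - <<'E'
from h import *
d=grab('scene');im=cv2.cvtColor(d['img'],cv2.COLOR_RGB2BGR)
cv2.imwrite('pics/s12.png',cv2.resize(im[120:280,180:380],None,fx=3.7,fy=3.7,interpolation=cv2.INTER_CUBIC))
d=grab('top');im=cv2.cvtColor(d['img'],cv2.COLOR_RGB2BGR)
cv2.imwrite('pics/t12.png',cv2.resize(im[160:310,270:420],None,fx=4,fy=4,interpolation=cv2.INTER_CUBIC))
E
```

```text
time_s: 24.6
position: [0.4121, -0.1599, 0.0844]
ee_rot: [-0.058, 0.705, 0.057, 0.705]
contact_force: [-0.2, 1.3, -0.4]
width: 0.351
t 24.6 p [ 0.4121 -0.1599  0.0844] toolx [ 0. -0. -1.] tooly [-0.162  0.987 -0.   ] F [-0.2  1.3 -0.4] w 0.351 j [-0.54 -0.25  2.17 -0.    1.22 -2.27]
 shift before turn cm [-0.06 -2.44 -0.62]
 turn deg [-0.28  0.    0.02]  tool y [-0.167  0.986  0.   ] z [0.986 0.167 0.   ]
```

View pics/s12.png

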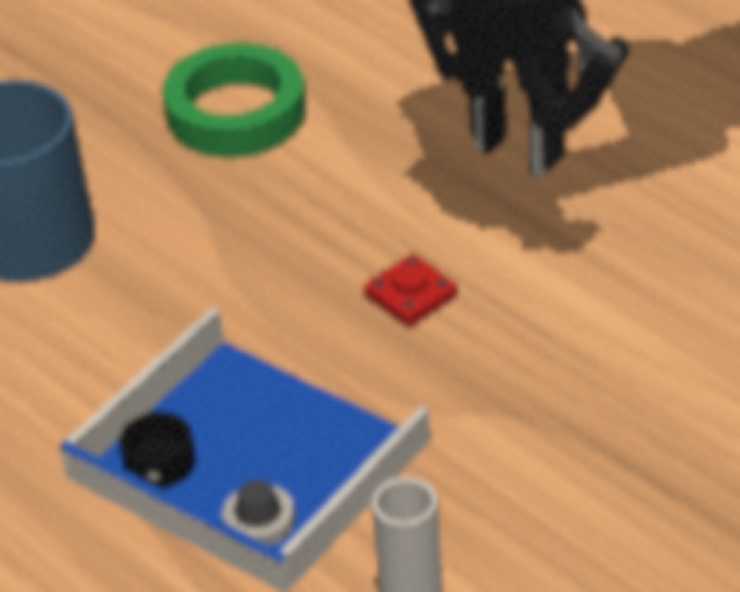

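View pics/t12.png

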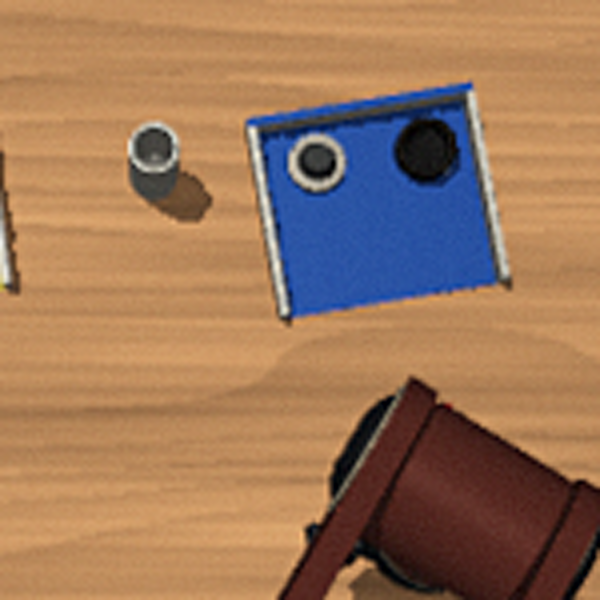

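```bash
python3 - <<'E'
from h import *
d=grab('scene')
for u,v in((411,287),(365,289),(413,255),(457,289),(410,318)): print((ray(d,(180+u/3.7-.5,120+v/3.7-.5),.012)+[-.003,-.0026,0]).round(4))
E
```

```text
[ 0.4835 -0.1788  0.012 ]
[ 0.5029 -0.197   0.012 ]
[ 0.4632 -0.1979  0.012 ]
[ 0.4665 -0.1581  0.012 ]
[ 0.5022 -0.1604  0.012 ]
```

```bash
python3 -m pendant '0 -2.8 .3 -.3 0 0 3;3.5 0 0 0 0 0 3;3.4 0 0 0 0 0 3;0 0 0 0 0 0 3'; python3 g.py .424 -.189 .014 9.6 .5943 -.16 .014 9.6
```

```text
time_s: 25.15
position: [0.4177, -0.1862, 0.0126]
ee_rot: [-0.055, 0.706, 0.057, 0.703]
contact_force: [-1.1, 0.3, -0.3]
width: 0.35
t 25.15 p [ 0.4177 -0.1862  0.0126] toolx [-0.005  0.003 -1.   ] tooly [-0.158  0.987  0.004] F [-1.1  0.3 -0.3] w 0.35 j [-0.58 -0.08  2.16 -0.    1.06 -2.31]
 shift before turn cm [-0.15 -0.38  0.58]
 turn deg [-0.51 -0.23 -0.2 ]  tool y [-0.167  0.986  0.   ] z [0.986 0.167 0.   ]
 shift before turn cm [ 0.    0.02 17.28]
 turn deg [0. 0. 0.]  tool y [-0.167  0.986  0.   ] z [0.986 0.167 0.   ]
```

```bash
python3 -m pendant '-.05 -.3 .6 -.3 0 0 3;0 0 1 0 0 0 3;0 0 1 0 0 0 3;0 0 .6 0 0 0 3;0 0 .5 0 0 0 3;0 0 .5 0 0 0 3;0 0 .7 0 0 0 3;0 0 1 0 0 0 3;0 0 1 0 0 0 3;0 0 1 0 0 0 3;0 0 1 0 0 0 3;0 0 1 0 0 0 3;0 0 1 0 0 0 3;0 0 1 0 0 0 3;0 0 1 0 0 0 3'; python3 g.py .5943 -.16 .014 9.6
python3 - <<'E'
from h import *
d=grab('scene');im=cv2.cvtColor(d['img'],cv2.COLOR_RGB2BGR)
cv2.imwrite('pics/s13.png',cv2.resize(im[120:280,180:380],None,fx=3.7,fy=3.7,interpolation=cv2.INTER_CUBIC))
E
```

```text
time_s: 26.65
position: [0.548, -0.1685, 0.0158]
ee_rot: [-0.059, 0.705, 0.059, 0.705]
contact_force: [-0.8, -0.5, 0.2]
width: 0.352
t 26.65 p [ 0.548  -0.1685  0.0158] toolx [-0.  0. -1.] tooly [-0.166  0.986  0.   ] F [-0.8 -0.5  0.2] w 0.352 j [-0.43  0.18  1.88 -0.    1.08 -2.17]
 shift before turn cm [0.18 0.07 4.71]
 turn deg [-0.04 -0.   -0.  ]  tool y [-0.167  0.986  0.   ] z [0.986 0.167 0.   ]
```

View pics/s13.png

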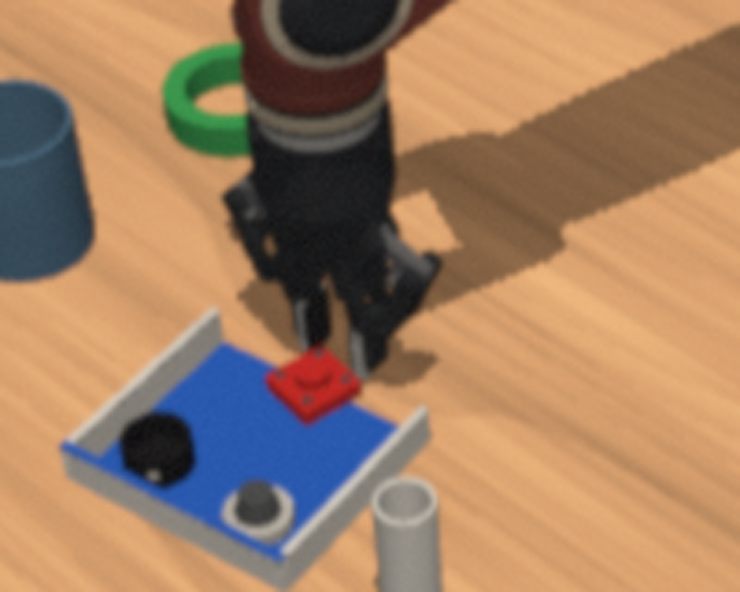

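Plate is entering the bay square to the fingers (centre about 314,383 in the crop). Push the last 4.7 cm, then back out.

```bash
python3 -m pendant '.1 0 1 0 0 0 3;.1 0 1 0 0 0 3;0 0 .9 0 0 0 3;0 0 .7 0 0 0 3;0 0 .5 0 0 0 3;0 0 .3 0 0 0 3;0 0 .2 0 0 0 3;0 0 0 0 0 0 3;0 0 -2 0 0 0 3;0 0 -4 0 0 0 3;0 0 -4 0 0 0 3;-4 0 -4 0 0 0 3;-4 0 -3 0 0 0 3;-4 3 0 0 0 0 3;-4 4 0 0 0 0 3;0 4.5 0 0 0 0 3;0 4.5 0 0 0 0 3;0 4.5 0 0 0 0 3;0 0 0 0 0 0 3'
python3 - <<'E'
from h import *
d=grab('scene');im=cv2.cvtColor(d['img'],cv2.COLOR_RGB2BGR)
cv2.imwrite('pics/s14.png',im)
d=grab('top');im=cv2.cvtColor(d['img'],cv2.COLOR_RGB2BGR)
cv2.imwrite('pics/t14.png',cv2.resize(im[160:310,270:420],None,fx=4,fy=4,interpolation=cv2.INTER_CUBIC))
E
```

```text
time_s: 28.6
position: [0.3952, 0.013, 0.1645]
ee_rot: [-0.061, 0.704, 0.062, 0.705]
contact_force: [0.4, 0.4, 0.4]
width: 0.354
```

View pics/s14.png

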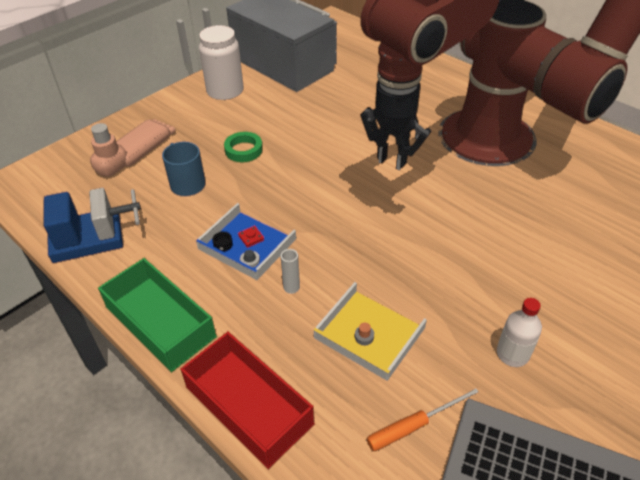

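View pics/t14.png

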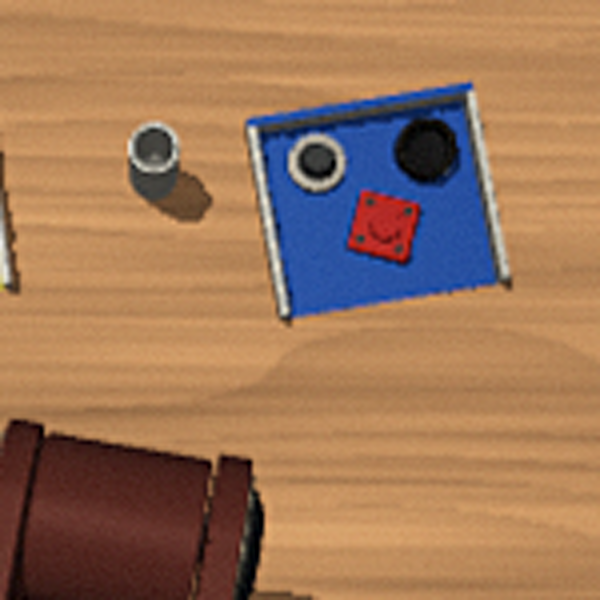

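```bash
python3 - <<'E'
from h import *
d=grab('top');c=lambda x,y,z:ray(d,(270+x/4-.5,160+y/4-.5),z)[:2]
o=np.array([.6327,-.1535]);ex=np.array([.986,.167]);ey=np.array([-.167,.986])
for n,p in dict(adapter=(317,164,.01),clamp=(427,150,.022),plate=(384,227,.012)).items():
    q=c(*p)-o;print(n,(q@ex).round(4),(q@ey).round(4))
for n,p in dict(pylontop=(154,146,.09)).items(): print(n,c(*p).round(4))
manip.hand_in()
E
```

```text
adapter 0.0332 0.0353
clamp 0.0287 -0.0357
plate -0.0154 -0.0006
pylontop [ 0.6522 -0.0061]
the job is handed in; nothing more can be done
```

The three coupling parts are in the blue bay, and I handed the job in at about 29 s of the 72 s allowed; it reports no verdict. I swept each part with partly open fingertips just above the bench. The tube clamp went in with one straight push. The steel adapter and the red socket plate each took a sideways push and then a push into the bay.

The last pictures gave these positions in the bay frame, measured from the top view (calibration good to about 2 mm):

| Part | x (mm) | y (mm) | x must be above (mm) |
|---|---|---|---|
| Pyramid adapter | +33 | +35 | -46.5 |
| Tube clamp | +29 | -36 | -45.5 |
| Socket plate | -15 | 0 | -45.5 |

- **Parts:** All three look flat in the pictures. The socket plate came to rest turned relative to the bay and about 7 mm short of the spot I aimed for, but it is still about 30 mm inside its limit.
- **Robot:** The arm is clear of everything. The wrist force readings at the ends of the moves stayed under about 2 N; I did not record the peaks within the pushes.
- **Other items:** The pylon stub measured within about 1 mm of its starting position. I checked the other bystanders only by eye, and they appear unmoved.

No check failed or disagreed beyond a roughly 3 mm offset between the two cameras, which I corrected for in the scene-camera positions used to aim the second pushes.

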